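# Bearing check on the running vacuum pump

### The job

Switch the vacuum pump on by pressing down the raised half of the rocker switch on its terminal box. Then take the bearing tester out of the tool stand and hold its sprung tip on the centre mark of the measuring boss next to the pump head (not the one at the fan end), square to the boss's face, pressing lightly so that the tip springs part of the way in but does not bottom. Finish there, still holding the tester steadily in contact with the pump left on, and leave the other things on the bench where they are.

Things in the scene. Friction and masses are not known exactly. Their poses are not given: they have to be found in the camera images.
- pump: Fixed bench vacuum pump, base 160 (x) x 300 (y) mm. Finned motor, shaft along y 95 mm up. At -y a crankcase (y -51 to -143) with a round pump head of 88 mm diameter on top, highest part 197 mm; at +y a black fan cowl. Grey terminal box on the motor, 76 x 84 mm, centred at y +46, top at 180 mm. Origin: centre of the underside, on the bench; z up, front is -x.
- switch (a joint): Black rocker switch on the terminal box, 22 mm (pump x) x 36 mm (pump y), pivot at pump (0, 46, 186) mm. Off = 0: the fan-side (+y) half stands up, the other is level. On = 0.36 rad: the fan-side half is pressed level, its top 188.5 mm above the bench. Needs 2 to 4 N on the raised half; stays as left. On counts from 0.28 rad.
- switch_on (a point): Middle of the upper face of the rocker's raised half, the place to press straight down: about 195 mm above the bench while off, 188 mm when on. Moves with the rocker.
- tester: Pocket bearing tester, 0.1 to 0.2 kg, tip down in a hole of the stand: flat grey body with a display, 22 (x) x 30 (y) x 95 (z) mm; below it a black round sleeve, 16 mm diameter, 40 mm long, and a thin sprung steel tip 12 mm out of the sleeve. Origin: on its axis at the body's lower end (the shoulder resting on the stand, 52 mm above the free tip's end); z from tip to display end.
- tester_grip (a point): Point on the tester's axis, in the middle of its body, 40 mm above the shoulder and 92 mm from the end of the free tip: a good place to grip, across the 22 mm thickness (tester x). It starts 100 mm above the bench.
- probe_tip (a joint): How far the tester's steel tip (6 mm diameter, rounded) is pushed into the sleeve, m: 0 free, 0.012 bottomed (the sleeve then meets the face). The spring gives 1 N at the start of the stroke, 0.4 N more for every mm, 5.8 N when bottomed.
- tip_end (a point): End of the tester's steel tip, on its axis.
- point: The measuring boss to use: fixed round steel boss, 26 mm diameter, on the bearing shield between pump head and terminal box, flat face with a dark ring (15 mm) and centre dot. Origin: centre of that face, at pump (-30.4, -30, 160.3) mm; z: straight out of the face, 25 degrees from vertical, leaning to the pump's front (-x).
- fan_point: A second boss of the same kind at the fan end of the motor, pump (-30.4, 107, 160.3) mm; not to be used.
- stand: White plastic tool stand, fixed: block 75 (x) x 205 (y) x 60 mm with three round holes, 20 mm diameter, 56 mm deep, along y at -65, 0 and 65 mm, holding the tester, a black-handled screwdriver and a round marker, in any order. The tester's thickness lies along the stand's x. Origin: centre of the underside.
- screwdriver: Screwdriver standing in the stand, handle up, 30 mm across, top 148 mm above the bench; origin at the lower end of the handle, 60 mm above the bench. Leave alone.
- marker: Marker pen standing in the stand, 17.6 mm diameter, top 127 mm above the bench; origin at its lower end. Leave alone.
- bottle: Small amber bottle with a white cap, 58 mm diameter, 125 mm tall, standing between pump and stand. Origin: centre of the underside. Leave alone.
- spanner: Steel spanner, 150 mm long, lying in front of the pump (on the robot's side). Leave alone.
- vial_rack: White rack of small vials, 60 x 110 mm, 46 mm tall, behind the stand. Leave alone.
- mouse: Grey computer mouse, 100 x 60 mm, 30 mm tall, in front of the stand. Leave alone.
Mind the look-alikes: they are no part of the job. Leave any pink, purple or red look-alike of the tester alone.

How it is judged (in metres and radians):
On the way, in this order (a step that is already met when the one before it is completed fails the run):
1. the pump is switched on (value of joint switch above 0.28 rad), for 0.2 s.
2. the tester is held with its tip on the centre of the measuring boss, square and lightly pressed, the pump on (contact force between tester and point between 0.8 and 9 N and value of joint probe_tip between 0.0015 and 0.0115 m and distance between tip_end and point below 0.007 m and angle between the z axis of tester and the z axis of point, either way round below 0.17 rad and contact force between the fingers and tester above 1 N and value of joint switch above 0.28 rad), for 0.5 s.
At the end, for the whole second after the job is handed in: Pump on (rocker past 0.28 rad); fingers hold the tester, still and clear of the stand; its tip within 7 mm of the centre of the boss by the pump head, axis within 0.17 rad of square to the face, contact force 0.8 to 9 N, tip sprung in by 1.5 to 11.5 of its 12 mm (all of step 2 and linear speed of tester below 0.02 m/s and angular speed of tester below 0.2 rad/s and contact force between tester and stand below 0.2 N); the arm keeps its last pose, push and grip.
It fails at once if the tester is rammed against the pump (over 25 N) (contact force between tester and pump above 25 N).
It fails at once if another thing on the bench is moved by more than 30 mm (distance of any of screwdriver, marker, bottle, spanner, vial_rack, mouse from where it was at the start of the episode above 0.03 m).
It also fails if it takes over 56 s, if anything falls off the work surface, if the arm or the gripper's body presses on something with over 40 N, if the wrist force passes 120 N, or if a joint passes its speed limit or range.

### The arm

A 7-joint arm with a two-finger parallel gripper is mounted at the origin on the work surface. World frame = base frame: x ahead of the robot, y to its left, z up, the work surface at z = 0. Lengths are in mm, angles in rad, forces in N, time in s.
With the tool pointing down it reaches from about 400 to 875 mm from the base axis. Payload 4.4 kg.
Tool frame: the origin (TCP) lies midway between the tips of the shut fingers; the grasp point (between the pads) lies 19 mm behind it; z points along the fingers, y is the line along which they close (so a half turn about z gives the same grasp; the last joint's range is limited). The gripper opens to 85 mm and grips with 20 to 120 N. Pads are 22 mm wide; open, the fingers measure 114 mm over their backs; the gripper's body (76 mm by 85 mm) begins 54 mm behind the grasp point. The pads swing forward as they close: fully open they stand 13 mm farther back than shut.
Start: joints at [-1.172, 0.628, 0.038, 1.517, -0.027, 0.996, -0.02], TCP at [291.338, 581.068, 231.313] pointing down, gripper open.
Joint ranges: [-3.06, 3.06], [-0.37, 2.12], [-1.25, 1.32], [0.18, 2.47], [-1.1, 4.24], [0.23, 1.98], [-2.94, 2.94]. Speed limits (rad/s): [2.57, 2.57, 3.14, 3.14, 3.14, 3.14, 3.14].

### API

Orientations are given as [roll, pitch, yaw] about the fixed x, y, z axes, in that order (R = Rz(yaw) Ry(pitch) Rx(roll)).
In Python, from cell import ctrl gives the robot as it stands.
- The arm moves only by the shell command python3 -m crank 'ROWS' [OPENING]. ROWS is JSON, a list that holds one entry, the list of rows, each a list of 4 numbers: the shift along the tool's x, y, z normalised to -1 to 1, where 1 is 2.5 cm, then the turn about the tool's z normalised to -1 to 1, where 1 is 0.08 rad. In form: [[[dx, dy, dz, turn], ...]]. A call has 1 to 12 rows; each row shifts and turns the commanded pose from where the row before left it, along the tool's axes as they then stand; what a row does not reach is not made up. A row lasts 1/12 s, in which the tool goes at most 41.7 mm and 7.16 degrees, less where a joint would pass 70% of its speed; a pose out of reach is approached as far as the arm can. A call with a number of a shift or a turn outside -1 to 1 is refused whole. A call with a gripper value outside its range is refused whole. OPENING is the closure, from -1 (fully open) to 1 (shut), set as the call begins (- or left out, the last holds). The fingers move at their own pace and stop on an object; the grip force is fixed at half the most. Time passes only in rows, so rows that do not move let the fingers close. It gives the time, the measured TCP pose, the force, the opening and the grip force at its end, in the units of the state.
- ctrl.read_state(): the state, without advancing time (a new reading comes with each control period).
- ctrl.get_image(name): name is "scene" or "top" or "wrist"; returns a dict with "img" (384x512x3 uint8, red, green, blue), "intrinsics" (3x3 intrinsics, pixels), "dist" ([k1, k2, p1, p2, k3] as OpenCV has them; the pictures are not rectified), "extrinsics" (4x4, takes a point from camera to world coordinates). Camera axes: x right, y up, looking along -z (the intrinsics and any distortion apply to the point x, -y, -z); pixel columns grow to the right and rows downward; lengths in mm; the calibration is good to about 2 mm. A picture is of the moment at which its call begins. There is no depth.
- ctrl.finish_job(): hands the job in; it is judged then, once.
Trained networks look in the newest picture that a camera, given by its name, has taken for a name from the list of things; names that differ only in an ending like _2 or _b are one class to them, and where a whole thing is asked for, a point or a joint stands for the part that bears it (a point fixed in the world has none). Each returns a list of dicts, best first, with "confidence" (0 to 1); they miss things now and then, are a little off and sometimes report something else, mostly with a low value. They report only what shows in the picture. A call takes as long as a camera call. They do not tell look-alikes from the thing itself.
- ctrl.find_in(camera, target): "position" ([row, column] in pixels, amid what is visible of it).
- ctrl.trace(camera, target): "mask" (384x512 bool, what is visible of it) and "position" ([row, column] in pixels, amid what is visible of it).
- ctrl.place_of(camera, target): "position" ([row, column] in pixels: a listed point, or the origin of a listed thing).
The state is a dict: "clock": time; "qpos": joint angles; "qd": joint speeds; "tau": joint torques, N m; "eef_pos": TCP position; "tool_rot": TCP orientation; "force": force on the tool from outside, world axes, zero at the start; "torque": the same for the moment, N m; "width": finger opening in mm; "gripper_force": force on a finger pad.
Only numpy, scipy, OpenCV 4.12 (cv2) and the standard library are available. Lean on these libraries where they do the work, as an engineer would, in place of code of your own. Each camera call takes 0.05 s, during which the arm holds its last target. There are 200 camera calls.

## Working session

There is one attempt and no reset: what is moved stays moved. The work goes in short steps, Python scripts to look and compute and a shell command to move; the robot and the scene stay as the last step left them, time stands still between calls to the robot, and variables do not carry over. Pictures are saved under pics/ and viewed, at most 10 in all, crops included, and the job is handed in when it is done.

```bash
ls; mkdir -p pics
cat > h.py <<'E'
import numpy as np, cv2
from cell import ctrl
from scipy.spatial.transform import Rotation as Ro
def ray(im,rc):
    K=np.array(im["intrinsics"],float);d=np.array(im["dist"],float);E=np.array(im["extrinsics"],float)
    p=cv2.undistortPoints(np.array([[[rc[1],rc[0]]]],float),K,d)[0,0]
    v=E[:3,:3]@np.array([p[0],-p[1],-1]);return E[:3,3],v/np.linalg.norm(v)
def proj(im,P):
    K=np.array(im["intrinsics"],float);d=np.array(im["dist"],float);E=np.array(im["extrinsics"],float)
    c=E[:3,:3].T@(np.array(P,float)-E[:3,3]);c=c*[1,-1,-1]
    q=cv2.projectPoints(c.reshape(1,1,3),np.zeros(3),np.zeros(3),K,d)[0].ravel();return q[::-1]
def meet(rs):
    A=np.zeros((3,3));b=np.zeros(3)
    for o,v in rs:
        M=np.eye(3)-np.outer(v,v);A+=M;b+=M@o
    x=np.linalg.solve(A,b);return x,[np.linalg.norm((np.eye(3)-np.outer(v,v))@(x-o)) for o,v in rs]
def atz(r,z): o,v=r;return o+v*(z-o[2])/v[2]
def save(im,n): cv2.imwrite(n,im["img"][:,:,::-1])
E
python3 - <<'E'
from h import *
np.set_printoptions(precision=1,suppress=True)
s=ctrl.read_state();print(s["clock"],s["eef_pos"],s["tool_rot"],s["width"])
I={c:ctrl.get_image(c) for c in("scene","top")}
print({c:np.array(I[c]["extrinsics"])[:3,3] for c in I})
cv2.imwrite("pics/a.png",cv2.resize(np.vstack([I[c]["img"] for c in I]),None,fx=.78,fy=.78)[:,:,::-1])
for t in["pump","switch_on","tester","tester_grip","point","fan_point","stand","screwdriver","marker","bottle"]:
    R={}
    for c in I:
        R[c]=ctrl.place_of(c,t)
        print(t,c,[(np.round(x["position"],1).tolist(),round(x["confidence"],2)) for x in R[c][:3]])
    if R["scene"] and R["top"]: print("   ",*meet([ray(I[c],R[c][0]["position"]) for c in I]))
print(ctrl.read_state()["clock"])
E
```

```text
pics
0.0 [291.1 580.5 230.4] [-3.1  0.   2.7] 85.49256806005977
{'scene': array([982.9, 483.1, 864.8]), 'top': array([ 425.5,   33.9, 1275.5])}
pump scene [([161.1, 197.0], 0.83)]
pump top [([187.0, 351.9], 0.63)]
    [ 546.1 -228.     8.1] [np.float64(6.0596391224281385), np.float64(6.059639122428118)]
switch_on scene [([147.0, 226.9], 0.63), ([124.2, 191.2], 0.39), ([270.6, 353.2], 0.34)]
switch_on top [([172.4, 347.6], 0.46)]
    [ 545.9 -151.6  133.9] [np.float64(53.97925487761884), np.float64(53.979254877618885)]
tester scene [([312.0, 376.7], 0.85), ([271.1, 354.2], 0.83), ([272.7, 409.3], 0.79)]
tester top [([170.6, 140.0], 0.67), ([186.7, 168.8], 0.66), ([187.6, 351.4], 0.58)]
    [603.6 420.4  71.4] [np.float64(4.392934994261223), np.float64(4.3929349942612825)]
tester_grip scene [([261.2, 417.3], 0.9), ([309.1, 376.2], 0.77), ([293.0, 401.4], 0.69)]
tester_grip top [([171.5, 134.9], 0.76), ([193.6, 131.6], 0.72), ([220.7, 134.7], 0.62)]
    [567.5 409.2 230.4] [np.float64(31.276562500358327), np.float64(31.276562500358136)]
point scene [([107.4, 191.0], 0.42)]
point top [([
[... 321 characters left out ...]
 268.3   3.4] [np.float64(0.46298643223063085), np.float64(0.4629864322307142)]
screwdriver scene [([250.3, 332.1], 0.72), ([242.2, 366.5], 0.6), ([272.8, 353.2], 0.41)]
screwdriver top [([190.8, 192.3], 0.67), ([173.2, 350.6], 0.27)]
    [541.1 263.   56.5] [np.float64(3.1984526996840876), np.float64(3.1984526996840543)]
marker scene [([241.3, 313.1], 0.72)]
marker top [([193.2, 213.4], 0.4), ([184.5, 168.5], 0.23)]
    [535.  203.9  23.4] [np.float64(4.105156445434863), np.float64(4.1051564454348295)]
bottle scene [([205.6, 247.4], 0.77), ([263.4, 357.6], 0.66)]
bottle top [([186.6, 277.4], 0.65)]
    [556.1   0.9   5.4] [np.float64(0.17528019565525987), np.float64(0.1752801956552241)]
1.1
```

View pics/a.png

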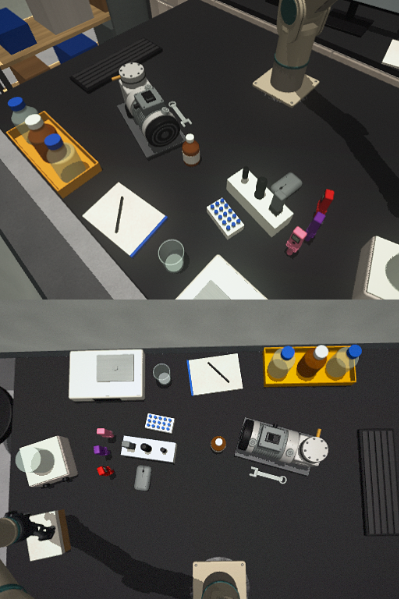

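The overview shows the pump on the right in the top view, with its head towards -y. The white stand holds three things: the tester is probably at the left (+y) end, the screwdriver in the middle and the marker on the right. The pink, purple and red look-alikes stand further left. I'll zoom in.

Run:
```python
from h import *
I={c:ctrl.get_image(c) for c in("scene","top")}
for c in I: save(I[c],f"pics/{c}0.png")
f=lambda c,r0,c0:cv2.resize(I[c]["img"][r0:r0+75,c0:c0+100],(400,300),interpolation=cv2.INTER_CUBIC)
s=I["scene"]["img"]
A=np.vstack([np.hstack([f("scene",75,145),f("top",150,305)]),np.hstack([f("scene",205,290),f("top",155,140)])])
cv2.imwrite("pics/b.png",A[:,:,::-1])
```

```text
(no output)
```

View pics/b.png

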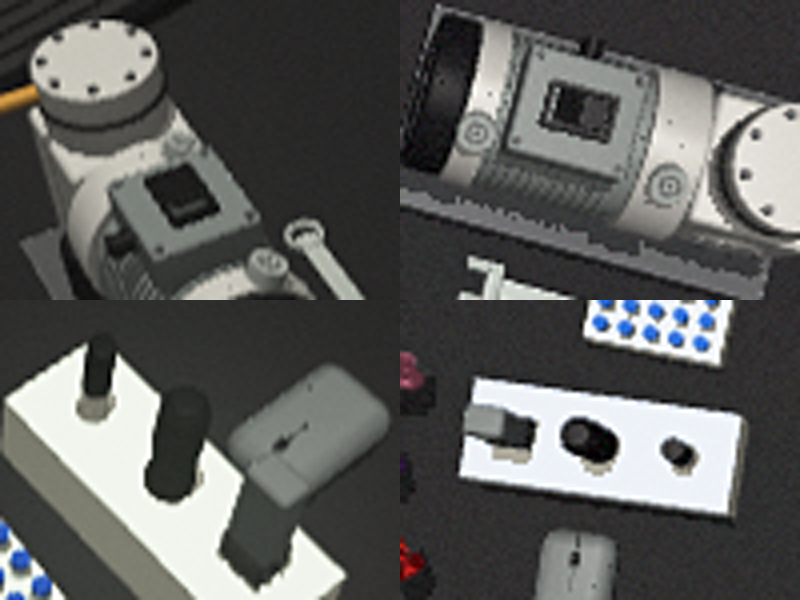

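The crops show the following (row, col):

| Thing | Top view | Scene view |
|---|---|---|
| Boss by the pump head | (196, 372) | (111, 190) |
| Fan boss | (183, 324) | (141, 212) |
| Rocker | (177, 350) | (124, 191) |

The grey tester stands in the +y hole.

```bash
cat > fit.py <<'E'
from h import *
from scipy.optimize import least_squares
np.set_printoptions(precision=1,suppress=True)
I={c:ctrl.get_image(c) for c in("scene","top")}
ob=[("top",(196.2,371.8),(-30.4,-30,160.3)),("scene",(111,190),(-30.4,-30,160.3)),
("top",(183.2,324),(-30.4,107,160.3)),("scene",(141.3,211.8),(-30.4,107,160.3)),
("top",(177.5,350),(0,46,189)),("scene",(123.7,190.5),(0,46,189))]
for a in (0,2,4): print(meet([ray(I[ob[a+k][0]],ob[a+k][1]) for k in(0,1)]))
Rz=lambda a:Ro.from_euler("z",a).as_matrix()
W=lambda p,q:np.array([p[0],p[1],p[3] if len(p)>3 else 0])+Rz(p[2])@np.array(q)
s=least_squares(lambda p:np.concatenate([proj(I[c],W(p,q))-rc for c,rc,q in ob]),[546,-228,-.2,0])
p=s.x;print("pump",p,np.round(p[2],4),s.fun)
for n,q in(("point",(-30.4,-30,160.3)),("fan",(-30.4,107,160.3)),("sw_on",(0,55,195))):print(n,W(p,q))
sp=[("top",(187.0-1+1,168.8)),]
for t in("stand","tester","tester_grip","switch_on"):
  for c in I:
    for x in ctrl.place_of(c,t): print(t,c,x["position"],round(x["confidence"],2),atz(ray(I[c],x["position"]),{"stand":0,"tester":60,"tester_grip":100,"switch_on":195}[t]))
E
python3 fit.py
```

```text
(array([ 509.8, -255.2,  158.4]), [np.float64(0.9775044167785686), np.float64(0.9775044167784768)])
(array([ 548. , -124.8,  156.9]), [np.float64(0.3503075509811903), np.float64(0.35030755098110283)])
(array([ 558.7, -191.1,  183.3]), [np.float64(0.5410674647627958), np.float64(0.541067464763005)])
pump [ 546.8 -235.5   -0.3   -3.8] -0.2823 [-0.   0.3  0.4  0.5  0.1 -0.1  0.1  0.5 -0.3  0.  -0.4 -0.7]
point [ 509.3 -255.8  156.5]
fan [ 547.4 -124.2  156.5]
sw_on [ 562.2 -182.6  191.2]
stand scene [262.0, 327.8] 0.94 [541.3 262.6   0. ]
stand scene [202.4, 248.0] 0.61 [544.5  -8.5   0. ]
stand scene [157.7, 195.9] 0.22 [ 531.5 -242.5    0. ]
stand top [226.9, 340.4] 0.59 [ 426.6 -193.4    0. ]
tester scene [271.8, 352.6] 0.97 [553.9 333.   60. ]
tester scene [297.0, 400.5] 0.93 [533.1 441.3  60. ]
tester scene [273.8, 408.2] 0.89 [474.3 424.9  60. ]
tester scene [315.6, 374.0] 0.69 [605.7 423.4  60. ]
tester scene [260.1, 329.1] 0.18 [566.1 277.   60. ]
tester top [187.1, 167.9] 0.69 [555.2 334.   60. ]
tester top [221.5, 141.1] 0.66 [452.5 414.6  60. ]
tester top [172.5, 138.6] 0.65 [601.7 424.3  60. ]
tester top [195.8, 133.8] 0.64 [530.6 437.9  60. ]
tester top [228.3, 341.9] 0.23 [ 422.4 -187.    60. ]
tester_grip scene [310.0, 380.5] 0.94 [606.1 429.3 100. ]
tester_grip scene [263.6, 356.1] 0.83 [554.2 334.5 100. ]
tester_grip scene [286.9, 401.5] 0.73 [535.  433.3 100. ]
tester_grip scene [262.4, 414.4] 0.65 [467.  423.3 100. ]
tester_grip top [195.3, 131.1] 0.77 [528.8 432.7 100. ]
tester_grip top [172.1, 135.0] 0.65 [597.3 422.2 100. ]
tester_grip top [188.3, 165.6] 0.49 [547.5 330.9 100. ]
switch_on scene [121.6, 189.0] 0.57 [ 563.1 -188.   195. ]
switch_on top [170.1, 347.8] 0.46 [ 577.8 -184.   195. ]
```

The heights agree with the text to about 4 mm. The tool can't be tilted by the moves, so I'll have to pivot the tester about 25° in the grip. I can do that by levering it in its stand hole towards +y, and after turning the tool that lean points to the pump's front. The switch comes first: pump yaw is about -0.28, so the tool yaw should be about 2.86.

```bash
cat >> h.py <<'E'
def need(P,yaw=None):
    s=ctrl.read_state();R=Ro.from_euler("xyz",s["tool_rot"]).as_matrix()
    d=R.T@(np.array(P)-s["eef_pos"])/25
    y=s["tool_rot"][2];t=0 if yaw is None else -((yaw-y+np.pi)%(2*np.pi)-np.pi)/.08
    print("t %.2f"%s["clock"],"tcp",np.round(s["eef_pos"],1),"rot",np.round(s["tool_rot"],3),"q",np.round(s["qpos"],2),"F",np.round(s["force"],1),"w %.1f"%s["width"],"\nunits",np.round(d,2),"turn",round(t,2))
E
python3 -c "
from h import *
need([563,-178,261],2.859)"
python3 -m crank '[[[0,0,-0.6,-1],[0,0,-0.6,-1],[0,0,0,0]]]' 1
python3 -c "
from h import *
need([563,-178,261],2.859)"
```

```text
t 1.70 tcp [291.3 581.1 231.3] rot [-3.142 -0.     2.677] q [-1.17  0.63  0.04  1.52 -0.03  1.   -0.02] F [ 0.9 -0.7 -0.2] w 85.3 
units [-23.32 -22.27  -1.19] turn -2.28
clock: 1.95
eef_pos: [292.2, 582.7, 264.2]
tool_rot: [3.136, 0.0, 2.839]
force: [-0.3, 1.3, 0.6]
width: 51.5
gripper_force: 0.0
t 1.95 tcp [292.2 582.7 264.2] rot [3.136 0.    2.839] q [-1.15  0.6  -0.    1.48  0.    1.06  0.12] F [-0.3  1.3  0.6] w 51.5 
units [-19.42 -25.81  -0.  ] turn -0.25
```

```bash
python3 -m crank '[[[-0.75,-1,0,-0.25],[-0.75,-1,0,0],[-0.75,-1,0,0],[-0.75,-1,0,0],[-0.75,-1,0,0],[-0.75,-1,0,0],[-0.75,-1,0,0],[-0.75,-1,0,0],[-0.75,-1,0,0],[-0.75,-1,0,0],[-0.75,-1,0,0],[-0.75,-1,0,0]]]'
python3 -m crank '[[[-0.75,-1,0,0],[-0.75,-1,0,0],[-0.75,-1,0,0],[-0.75,-1,0,0],[-0.75,-1,0,0],[-0.75,-1,0,0],[-0.75,-1,0,0],[-0.75,-1,0,0],[-0.75,-1,0,0],[-0.5,-0.5,0,0],[0,0,0,0]]]'
python3 - <<'E'
from h import *
need([563,-178,261],2.859)
im=ctrl.get_image("wrist");save(im,"pics/w1.png");print(np.round(np.array(im["extrinsics"]),3).tolist())
for P in((509.3,-255.8,160),(547.4,-124.2,160),(560,-191,188)):print(proj(im,P))
for t in("switch_on","point","fan_point"):print(t,[(np.round(x["position"],1).tolist(),round(x["confidence"],2)) for x in ctrl.place_of("wrist",t)])
E
```

```text
clock: 2.95
eef_pos: [422.5, 228.1, 260.9]
tool_rot: [-3.142, -0.0, 2.854]
force: [-0.1, -0.3, 0.0]
width: -0.2
gripper_force: 0.0
clock: 3.87
eef_pos: [530.8, -54.4, 260.8]
tool_rot: [-3.139, 0.002, 2.847]
force: [-0.5, -0.5, 0.1]
width: 0.2
gripper_force: 0.0
t 3.87 tcp [530.8 -54.4 260.8] rot [-3.139e+00  2.000e-03  2.847e+00] q [-0.02  0.43  0.1   1.81 -0.05  0.91  1.38] F [-0.5 -0.5  0.1] w 0.2 
units [-2.67 -4.36  0.01] turn -0.15
[[0.29, -0.91, -0.295, 455.093], [0.957, 0.275, 0.092, -32.113], [-0.003, -0.309, 0.951, 404.18], [0.0, 0.0, 0.0, 1.0]]
[227.98718497  58.22621211]
[226.67106115 196.55079282]
[270.71643707 127.01828263]
switch_on [([275.4, 130.4], 0.75), ([202.2, 154.6], 0.26)]
point [([232.2, 55.3], 0.78)]
fan_point [([227.6, 192.4], 0.92)]
```

View pics/w1.png

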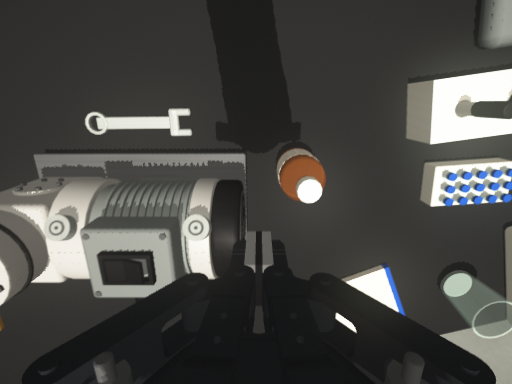

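The wrist view shows the boss by the head at (228, 59), the fan boss at (228, 197) and the rocker at (267, 128). All lie within 1–4 px of the prediction, so the fit holds. Next I'll move over the raised half and go down.

```bash
python3 -m crank '[[[-0.6,-1,0,-0.1],[-0.6,-1,0,0],[-0.6,-1,0,0],[-0.6,-1,0,0],[-0.27,-0.36,0,0],[0,0,1,0],[0,0,1,0],[0,0,0.3,0],[0,0,0,0]]]'
python3 - <<'E'
from h import *
need([563.5,-178,188])
im=ctrl.get_image("wrist");save(im,"pics/w2.png")
E
```

```text
clock: 4.82
eef_pos: [562.2, -170.0, 201.7]
tool_rot: [3.141, -0.005, 2.867]
force: [-0.5, 0.6, 0.2]
width: 0.1
gripper_force: 0.0
t 4.82 tcp [ 562.2 -170.   201.7] rot [ 3.141 -0.005  2.867] q [ 0.18  0.58  0.1   1.73 -0.07  0.85  1.61] F [-0.5  0.6  0.2] w 0.1 
units [-0.14 -0.3   0.55] turn 0
```

View pics/w2.png

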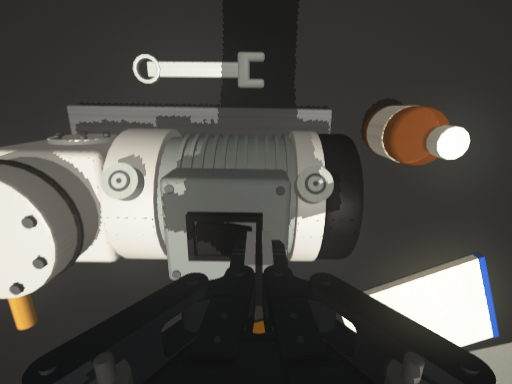

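The boss is at (181, 120), the fan boss at (184, 316), and the finger tips are at the fan end of the rocker, around (240, 255). I'll shift 7 mm inward and press gently.

```bash
python3 -m crank '[[[-0.1,-0.28,0,0],[0,0,0.2,0],[0,0,0.1,0],[0,0,0,0]]]'
python3 -m crank '[[[0,0,0.1,0],[0,0,0.1,0],[0,0,0,0]]]'
```

```text
clock: 5.2
eef_pos: [564.2, -179.8, 196.4]
tool_rot: [3.142, 0.0, 2.864]
force: [-0.2, -0.0, 0.4]
width: -0.3
gripper_force: 0.0
clock: 5.45
eef_pos: [564.8, -179.0, 191.3]
tool_rot: [3.141, 0.001, 2.865]
force: [1.1, 1.9, 1.1]
width: 0.4
gripper_force: 0.5
```

```bash
python3 -c "
from h import *
need([563.5,-178,188])"
```

```text
t 5.45 tcp [ 564.8 -179.   191.3] rot [3.141e+00 1.000e-03 2.865e+00] q [ 0.2   0.59  0.1   1.73 -0.08  0.82  1.62] F [1.1 1.9 1.1] w 0.4 
units [0.06 0.03 0.13] turn 0
```

```bash
python3 -m crank '[[[0,0,0.1,0],[0,0,0,0],[0,0,0,0]]]'
python3 -m crank '[[[0,0,0.05,0],[0,0,0,0],[0,0,0,0]]]'
```

```text
clock: 5.7
eef_pos: [564.2, -179.8, 188.7]
tool_rot: [-3.141, -0.0, 2.865]
force: [0.3, 0.4, 1.2]
width: -0.1
gripper_force: 0.4
clock: 5.95
eef_pos: [564.2, -179.8, 188.5]
tool_rot: [-3.142, 0.0, 2.865]
force: [-1.7, 1.3, 8.2]
width: 0.2
gripper_force: 4.1
```

The fingers stopped at 188.5 mm with 8 N, so the rocker is at its stop. I'll lift and check.

```bash
python3 -m crank '[[[0,0,-1,0],[0,0,-1,0],[0,1,-1,0],[0,1,0,0],[0,0.5,0,0],[0,0,0,0],[0,0,0,0]]]'
python3 - <<'E'
from h import *
need([530,-54,261])
im=ctrl.get_image("wrist");save(im,"pics/w3.png");
import pickle;pickle.dump(im,open("w3.pkl","wb"))
cv2.imwrite("pics/w3c.png",cv2.resize(im["img"][170:330,40:300],None,fx=3,fy=3,interpolation=cv2.INTER_CUBIC)[:,:,::-1])
E
```

```text
clock: 6.53
eef_pos: [580.4, -119.6, 261.4]
tool_rot: [-3.14, -0.003, 2.866]
force: [-1.1, -0.6, -0.9]
width: -0.2
gripper_force: 0.0
t 6.53 tcp [ 580.4 -119.6  261.4] rot [-3.140e+00 -3.000e-03  2.866e+00] q [ 0.09  0.52  0.11  1.65 -0.06  0.98  1.51] F [-1.1 -0.6 -0.9] w -0.2 
units [2.65 1.98 0.02] turn 0
```

View pics/w3c.png

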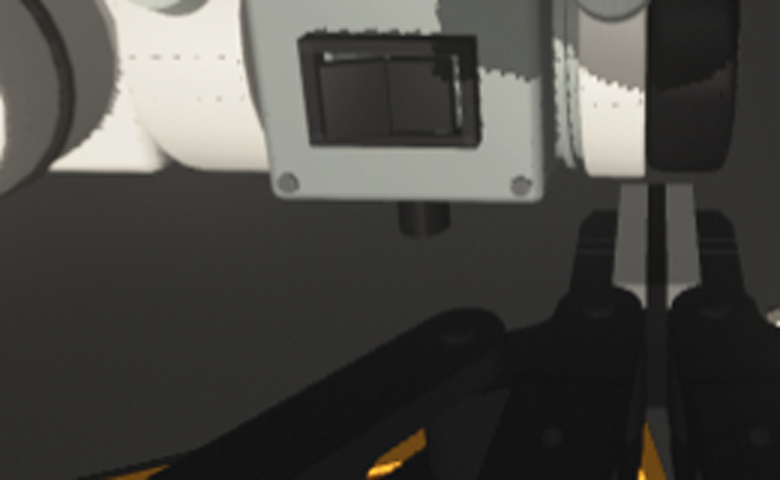

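The rocker has flipped: its fan half is level and the head-side half is raised, so the pump is on. Now I'll refine the boss position using the wrist views.

Run:
```python
from h import *
import pickle
np.set_printoptions(precision=1,suppress=True)
im=pickle.load(open("w3.pkl","rb"))
w1=dict(im);w1["extrinsics"]=np.array([[0.29,-0.91,-0.295,455.093],[0.957,0.275,0.092,-32.113],[-0.003,-0.309,0.951,404.18],[0,0,0,1]])
pk={}
for t in("point","fan_point"):
    r=ctrl.place_of("wrist",t);print(t,[(np.round(x["position"],1).tolist(),round(x["confidence"],2)) for x in r[:3]]);
g=cv2.cvtColor(im["img"],cv2.COLOR_RGB2GRAY)
cv2.imwrite("pics/w3d.png",cv2.resize(im["img"][140:190,60:260],None,fx=4,fy=4,interpolation=cv2.INTER_CUBIC)[:,:,::-1])
w=cv2.imread("pics/w1.png");cv2.imwrite("pics/x.png",np.vstack([cv2.imread("pics/w3d.png"),cv2.resize(w[205:250,30:230],None,fx=4,fy=4,interpolation=cv2.INTER_CUBIC)]))
```

```text
point [([159.7, 91.2], 0.56)]
fan_point [([162.1, 242.6], 0.91), ([160.2, 92.0], 0.37)]
```

View pics/x.png

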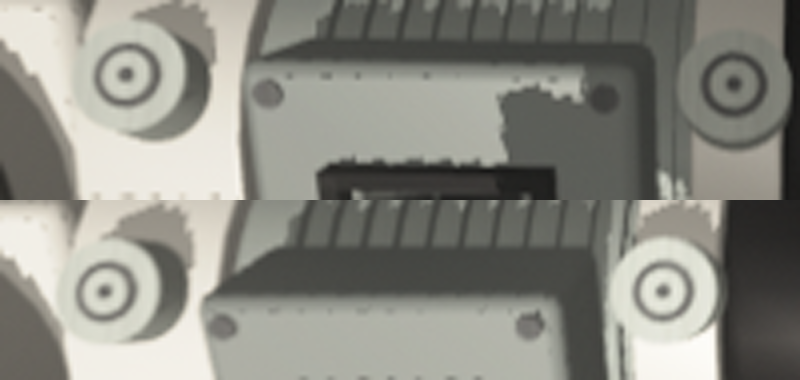

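Dots: in w3 the point is at (158.5, 91.5) and the fan boss at (161, 243.5). In w1 they are at (228, 56.2) and (227.8, 195.5). I'll fit these, then travel to the stand.

Run:
```python
from h import *
import pickle
from scipy.optimize import least_squares
np.set_printoptions(precision=2,suppress=True)
im=pickle.load(open("w3.pkl","rb"))
w1=dict(im);w1["extrinsics"]=np.array([[0.29,-0.91,-0.295,455.093],[0.957,0.275,0.092,-32.113],[-0.003,-0.309,0.951,404.18],[0,0,0,1]])
p=(-30.4,-30,160.3);f=(-30.4,107,160.3)
ob=[(im,(158.5,91.5),p),(im,(161,243.5),f),(w1,(228,56.2),p),(w1,(227.8,195.5),f)]
for a in(0,1):print(meet([ray(*ob[a][:2]),ray(*ob[a+2][:2])]),atz(ray(*ob[a][:2]),160.3),atz(ray(*ob[a+2][:2]),160.3))
W=lambda v,q:np.array([v[0],v[1],v[3] if len(v)>3 else 0])+Ro.from_euler("z",v[2]).apply(q)
for x0 in([546,-235,-.28],[546,-235,-.28,0]):
  s=least_squares(lambda v:np.concatenate([proj(i,W(v,q))-rc for i,rc,q in ob]),x0,x_scale=[1,1,.01,1][:len(x0)])
  print(s.x,"yaw %.4f"%s.x[2],s.fun,W(s.x,p))
need([553,300,290],1.42)
```

```text
(array([ 508.34, -257.07,  161.14]), [np.float64(0.369790187682456), np.float64(0.3697901876825109)]) [ 508.08 -257.9   160.3 ] [ 508.77 -257.51  160.3 ]
(array([ 548.03, -125.57,  160.38]), [np.float64(0.18906648478943297), np.float64(0.18906648478941132)]) [ 547.89 -125.69  160.3 ] [ 548.22 -125.49  160.3 ]
[ 546.19 -237.29   -0.29] yaw -0.2925 [ 0.17  0.83  0.16 -0.38 -0.38  0.08 -0.14 -0.57] [ 508.43 -257.24  160.3 ]
[ 546.01 -236.64   -0.29    1.32] yaw -0.2918 [ 0.09  0.53 -0.02  0.15 -0.11 -0.39  0.05 -0.34] [ 508.26 -256.62  161.62]
t 6.68 tcp [ 580.3 -121.6  261.6] rot [-3.14 -0.    2.86] q [ 0.09  0.52  0.11  1.65 -0.06  0.99  1.51] F [0.4 0.3 0.1] w -0.0 
units [ 5.7  15.91 -1.15] turn 18.03
```

```bash
python3 -m crank '[[[0.4,1,-0.15,0],[0.4,1,-0.15,0],[0.4,1,-0.15,0],[0.4,1,-0.15,0],[0.4,1,-0.15,0],[0.4,1,-0.15,0],[0.4,1,-0.15,0],[0.4,1,-0.15,0],[0.4,1,0,0],[0.4,1,0,0],[0.4,1,0,0],[0.4,1,0,0]]]'
python3 -m crank '[[[0.4,1,0,1],[0,0,0,1],[0,0,0,1],[0,0,0,1],[0,0,0,1],[0,0,0,1],[0,0,0,1],[0,0,0,1],[0,0,0,1],[0,0,0,1],[0,0,0,1],[0,0,0,1]]]' -1
python3 -m crank '[[[0,0,0,1],[0,0,0,1],[0,0,0,1],[0,0,0,1],[0,0,0,1],[0,0,0,1],[0,0,0,0]]]'
python3 -c "
from h import *
need([553,300,290],1.42)"
```

```text
clock: 7.68
eef_pos: [548.0, 201.2, 292.1]
tool_rot: [-3.14, -0.0, 2.862]
force: [0.2, 0.2, -0.1]
width: 0.3
gripper_force: 0.0
clock: 8.68
eef_pos: [545.5, 226.7, 292.0]
tool_rot: [-3.141, 0.001, 1.898]
force: [0.4, -0.3, 0.3]
width: 85.4
gripper_force: 0.0
clock: 9.27
eef_pos: [545.5, 226.9, 292.0]
tool_rot: [-3.141, 0.002, 1.421]
force: [0.0, 0.1, -0.1]
width: 85.3
gripper_force: 0.0
t 9.27 tcp [545.5 226.9 292. ] rot [-3.141e+00  2.000e-03  1.421e+00] q [-0.73  0.51  0.45  1.62 -0.24  1.07 -0.36] F [ 0.   0.1 -0.1] w 85.3 
units [ 2.94 -0.14  0.08] turn 0.01
```

```bash
cat > look.py <<'E'
from h import *
import sys,pickle
n=sys.argv[1]
np.set_printoptions(precision=1,suppress=True)
im=ctrl.get_image("wrist");save(im,f"pics/{n}.png");pickle.dump(im,open(n+".pkl","wb"))
for t,z in(("tester",60),("tester_grip",100),("stand",0),("screwdriver",60),("marker",4)):print(t,[(np.round(x["position"],1).tolist(),round(x["confidence"],2),atz(ray(im,x["position"]),z)) for x in ctrl.place_of("wrist",t)[:3]])
E
python3 look.py s1
python3 -m crank '[[[1,0,0,0],[1,0,0,0],[0.4,-0.1,0,0],[0,0,0,0],[0,0,0,0]]]'
python3 look.py s2; python3 -c "
import cv2,numpy as np
cv2.imwrite('pics/s.png',cv2.resize(np.hstack([cv2.imread('pics/s1.png'),cv2.imread('pics/s2.png')]),(800,300)))"
```

```text
tester [([83.5, 248.4], 0.9, array([547.9, 330. ,  60. ])), ([14.9, 166.7], 0.82, array([463.6, 420.4,  60. ]))]
tester_grip [([7.8, 152.1], 0.72, array([459.8, 416.8, 100. ])), ([82.8, 252.8], 0.71, array([554. , 327.2, 100. ]))]
stand [([131.4, 249.7], 0.65, array([537.3, 264.9,   0. ]))]
screwdriver [([135.3, 248.5], 0.86, array([537.6, 265.4,  60. ]))]
marker [([173.3, 254.7], 0.78, array([534.9, 198.2,   4. ])), ([81.2, 250.0], 0.53, array([549.4, 336.7,   4. ]))]
clock: 9.98
eef_pos: [551.0, 287.7, 292.2]
tool_rot: [-3.141, 0.001, 1.426]
force: [-0.1, -0.5, -0.1]
width: 85.7
gripper_force: 0.0
tester [([45.3, 225.1], 0.95, array([531.3, 438.5,  60. ])), ([49.8, 280.7], 0.92, array([598.6, 423.6,  60. ])), ([130.0, 252.4], 0.66, array([549.2, 332.4,  60. ]))]
tester_grip [([46.9, 288.6], 0.94, array([603.6, 418.9, 100. ])), ([68.1, 160.4], 0.92, array([458.2, 418.5, 100. ])), ([39.7, 226.8], 0.66, array([537.4, 435.8, 100. ]))]
stand [([166.8, 253.7], 0.64, array([540.3, 268.9,   0. ]))]
screwdriver [([181.1, 255.5], 0.59, array([542.7, 261.2,  60. ]))]
marker [([208.7, 259.4], 0.85, array([539.2, 196.8,   4. ]))]
```

View pics/s.png

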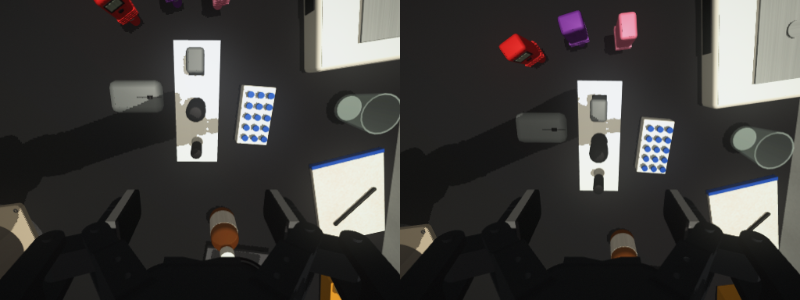

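Both views show the grey tester in the far (+y) hole, at about (75, 250) in s1 and (133, 253) in s2, with the screwdriver and marker nearer. I'll get the stand yaw from its outline and the tester from both views.

Run:
```python
from h import *
import pickle
np.set_printoptions(precision=1,suppress=True)
T=[]
for n in("s1","s2"):
    im=pickle.load(open(n+".pkl","rb"));g=cv2.cvtColor(im["img"],cv2.COLOR_RGB2GRAY)
    m=(g>105).astype(np.uint8);m=cv2.morphologyEx(m,cv2.MORPH_CLOSE,np.ones((5,5)))
    k,L,S,C=cv2.connectedComponentsWithStats(m)
    j=[i for i in range(1,k) if abs(C[i][0]-252)<25 and S[i][4]>2500 and C[i][1]<220]
    for i in j:
        c=max(cv2.findContours((L==i).astype(np.uint8),cv2.RETR_EXTERNAL,cv2.CHAIN_APPROX_NONE)[0],key=cv2.contourArea)[:,0]
        h=np.array([atz(ray(im,(b,a)),60)[:2] for a,b in c],np.float32)
        print(n,S[i],cv2.minAreaRect(h))
    r=(slice(60,110),slice(232,272)) if n=="s1" else (slice(110,165),slice(232,275))
    cv2.imwrite(f"pics/{n}c.png",im["img"][r][:,:,::-1])
a,b=[cv2.resize(cv2.imread(f"pics/{n}c.png"),(400,500),interpolation=cv2.INTER_CUBIC) for n in("s1","s2")]
cv2.imwrite("pics/sc.png",np.hstack([a,b]))
```

```text
s1 [ 222   51   61  156 7892] ((541.9414672851562, 265.1298828125), (205.73312377929688, 76.01696014404297), 81.03329467773438)
s2 [ 227  103   58  142 6412] ((541.9747314453125, 264.3591003417969), (206.8832244873047, 76.08197784423828), 80.95305633544922)
```

View pics/sc.png

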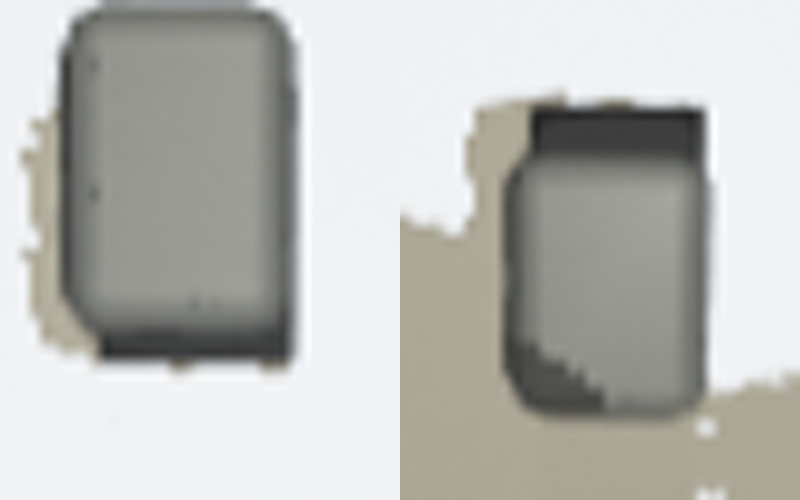

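Run:
```python
from h import *
import pickle
a,b=[pickle.load(open(n+".pkl","rb")) for n in("s1","s2")]
print(meet([ray(a,(76.5,250)),ray(b,(141.4,254.3))]),atz(ray(a,(76.5,250)),155),atz(ray(b,(141.4,254.3)),155))
need([552.1,329,190],1.414)
```

```text
(array([552.68687254, 329.18998045, 156.20153548]), [np.float64(0.03407897699176729), np.float64(0.03407897699171948)]) [552.70300805 329.29581016 155.        ] [552.61261674 329.04007719 155.        ]
t 10.28 tcp [551.6 287.  292.8] rot [3.141 0.    1.423] q [-0.79  0.56  0.44  1.53 -0.26  1.11 -0.44] F [ 0.6 -0.1  0.2] w 85.0 
units [ 1.66 -0.23  4.11] turn 0.11
```

Top-face centre is (552.6, 329.1, 156), as expected. I'll go down to TCP z ≈ 92 and grip about 50 mm above the shoulder, so the tilted tester clears the gripper body.

```bash
python3 -m crank '[[[0.83,-0.1,0,0.1],[0.83,-0.12,0,0],[0,0,1,0],[0,0,1,0],[0,0,1,0],[0,0,1,0],[0,0,0,0],[0,0,0,0]]]'
python3 -c "
from h import *
need([552.5,329.1,92],1.414)"
```

```text
clock: 10.95
eef_pos: [551.6, 329.4, 191.9]
tool_rot: [-3.14, 0.002, 1.416]
force: [0.5, 0.6, 0.4]
width: 85.3
gripper_force: 0.0
t 10.95 tcp [551.6 329.4 191.9] rot [-3.140e+00  2.000e-03  1.416e+00] q [-0.81  0.69  0.4   1.59 -0.31  0.93 -0.46] F [0.5 0.6 0.4] w 85.3 
units [0.   0.04 3.99] turn 0.03
```

```bash
python3 -m crank '[[[0,0.04,1,0],[0,0,1,0],[0,0,1,0],[0,0,0.95,0],[0,0,0,0],[0,0,0,0]]]'
python3 -m crank '[[[0,0,0,0],[0,0,0,0],[0,0,0,0],[0,0,0,0],[0,0,0,0],[0,0,0,0],[0,0,0,0],[0,0,0,0],[0,0,0,0],[0,0,0,0]]]' 1
```

```text
clock: 11.45
eef_pos: [553.8, 330.0, 94.9]
tool_rot: [3.141, -0.0, 1.417]
force: [0.8, 0.3, 0.8]
width: 85.8
gripper_force: 0.0
clock: 12.28
eef_pos: [553.5, 330.3, 94.6]
tool_rot: [3.141, -0.001, 1.417]
force: [-1.5, 0.3, 6.2]
width: 21.3
gripper_force: 59.0
```

The grip is firm: width 21 mm, 59 N. I'll lift 28 mm so that about 12 mm of sleeve stays in the hole, then lever towards +tool x (stand +y) in steps, watching the force.

```bash
python3 -m crank '[[[0,0,-0.4,0],[0,0,-0.4,0],[0,0,-0.32,0],[0,0,0,0],[0,0,0,0]]]'
python3 -m crank '[[[0.2,0,0,0],[0.2,0,0,0],[0,0,0,0],[0,0,0,0]]]'
```

```text
clock: 12.7
eef_pos: [553.6, 330.2, 122.6]
tool_rot: [3.141, -0.001, 1.417]
force: [-0.7, 0.2, -3.0]
width: 21.3
gripper_force: 58.7
clock: 13.03
eef_pos: [554.1, 338.1, 121.0]
tool_rot: [-3.14, 0.004, 1.416]
force: [-0.8, -4.3, -0.4]
width: 21.2
gripper_force: 59.1
```

```bash
python3 -m crank '[[[0.2,0,0,0],[0.2,0,0,0],[0.2,0,0,0],[0,0,0,0]]]'
python3 -m crank '[[[0.2,0,0,0],[0.2,0,0,0],[0.2,0,0,0],[0,0,0,0],[0,0,0,0]]]'
python3 - <<'E'
from h import *
need([558.3,368,123])
I=[ctrl.get_image(c) for c in("wrist","scene")]
save(I[0],"pics/t_w.png")
q=proj(I[1],(556,345,110)).astype(int);print(q)
r,c=q;A=cv2.resize(I[1]["img"][r-45:r+45,c-45:c+45],(400,400),interpolation=cv2.INTER_CUBIC)
cv2.imwrite("pics/t.png",np.hstack([A,cv2.resize(I[0]["img"][100:384,114:398],(400,400))])[:,:,::-1])
E
```

```text
clock: 13.37
eef_pos: [556.3, 353.0, 120.4]
tool_rot: [-3.14, 0.004, 1.417]
force: [-0.8, -5.2, -2.0]
width: 21.4
gripper_force: 58.4
clock: 13.78
eef_pos: [558.5, 367.4, 120.5]
tool_rot: [-3.139, 0.005, 1.416]
force: [-1.4, -5.8, -0.7]
width: 21.5
gripper_force: 58.8
t 13.78 tcp [558.5 367.4 120.5] rot [-3.139  0.005  1.416] q [-0.83  0.81  0.37  1.56 -0.35  0.84 -0.48] F [-1.4 -5.8 -0.7] w 21.5 
units [ 0.02 -0.01 -0.1 ] turn 0
[264 360]
```

View pics/t.png

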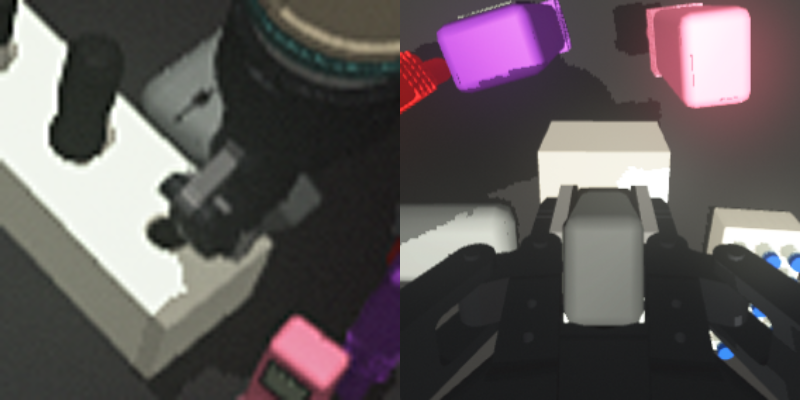

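The tester has pivoted: the sleeve leans in the hole, and in the wrist view the body's end face spans about rows 240–329, columns 231–287. I'll estimate the tilt by projecting the body model.

Run:
```python
from h import *
np.set_printoptions(precision=0,suppress=True)
s=ctrl.read_state();im=ctrl.get_image("wrist")
R=Ro.from_euler("xyz",s["tool_rot"]).as_matrix();x,y,z=R.T
G=np.array(s["eef_pos"])-17*z
for th in(15,20,25,30):
    a=np.deg2rad(th);up=-z*np.cos(a)+x*np.sin(a);w=x*np.cos(a)+z*np.sin(a)
    print(th,[proj(im,G+up*L+w*k*15+y*11) for L in(42,) for k in(1,-1)],[proj(im,G+up*L+w*k*15-y*11) for L in(42,-53) for k in(1,-1)])
cv2.imwrite("pics/u.png",cv2.resize(im["img"][220:340,200:320],(600,600),interpolation=cv2.INTER_CUBIC)[:,:,::-1])
```

```text
15 [array([252., 289.]), array([330., 288.])] [array([252., 230.]), array([330., 230.]), array([216., 243.]), array([257., 244.])]
20 [array([241., 288.]), array([322., 289.])] [array([241., 230.]), array([322., 230.]), array([222., 244.]), array([264., 243.])]
25 [array([231., 288.]), array([313., 289.])] [array([231., 230.]), array([313., 229.]), array([229., 244.]), array([271., 243.])]
30 [array([222., 287.]), array([304., 289.])] [array([222., 231.]), array([304., 229.]), array([235., 244.]), array([278., 243.])]
```

View pics/u.png

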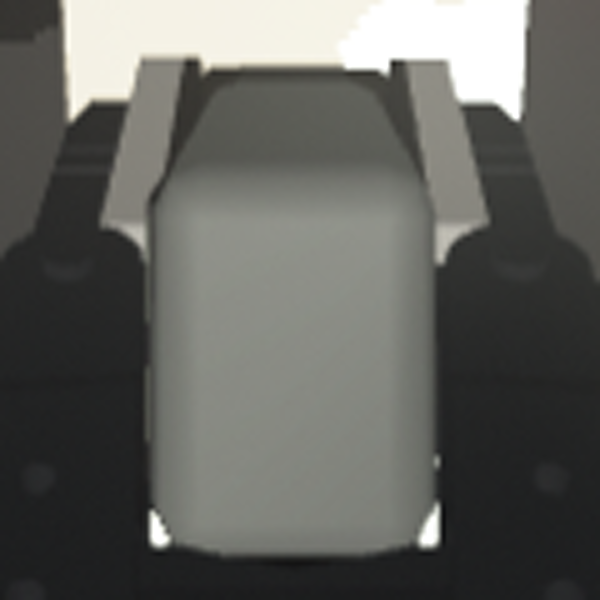

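Run:
```python
from h import *
from scipy.optimize import least_squares
s=ctrl.read_state();im=ctrl.get_image("wrist")
R=Ro.from_euler("xyz",s["tool_rot"]).as_matrix();x,y,z=R.T
for gb in(15,17,19):
  G=np.array(s["eef_pos"])-gb*z
  for r in(2,4):
    def f(v,full=False):
        a,L,m=np.deg2rad(v[0]),v[1],v[2];up=-z*np.cos(a)+x*np.sin(a);w=x*np.cos(a)+z*np.sin(a)
        k=lambda l,d:proj(im,G+up*l+w*(d+m))[0]
        return np.array([k(L-r*.5,-15+r*.3)-330.5,k(L-r*.3,15-r*.3)-257,k(L-95+r*.2,15)-234])
    q=least_squares(f,[20,42,0]);print(gb,r,np.round(q.x,1),np.round(q.fun,1))
```

```text
15 2 [21.4 37.9 -8.3] [-0.  0.  0.]
15 4 [22.  43.4 -7.3] [ 0.  0. -0.]
17 2 [21.4 36.1 -7.5] [ 0. -0.  0.]
17 4 [22.  41.6 -6.5] [-0. -0. -0.]
19 2 [21.4 34.2 -6.8] [ 0. -0. -0.]
19 4 [22.  39.7 -5.8] [ 0. -0. -0.]
```

The tilt is about 22°. I'll nudge it a little more, lift out and measure again.

```bash
python3 -m crank '[[[0.15,0,0,0],[0.1,0,0,0],[0,0,0,0],[0,0,-0.3,0],[0,0,-1,0],[0,0,-1,0],[0,0,-1,0],[0,0,-1,0],[0,0,-1,0],[0,0,-1,0],[0,0,-1,0],[0,0,0,0]]]'
python3 - <<'E'
from h import *
import pickle
s=ctrl.read_state();print(s["eef_pos"],s["width"],s["force"])
I={c:ctrl.get_image(c) for c in("wrist","scene","top")};pickle.dump((s,I),open("v.pkl","wb"))
im=I["wrist"]
def crop(c,P,h):
    r,k=proj(I[c],P).astype(int);print(c,r,k);return cv2.resize(I[c]["img"][max(r-h,0):r+h,max(k-h,0):k+h],(390,390),interpolation=cv2.INTER_CUBIC)
P=np.array(s["eef_pos"])-[0,20,30]
cv2.imwrite("pics/v.png",np.hstack([crop("scene",P,39),cv2.resize(im["img"][220:350,195:325],(390,390),interpolation=cv2.INTER_CUBIC)])[:,:,::-1])
E
```

```text
clock: 14.98
eef_pos: [562.8, 378.6, 310.8]
tool_rot: [3.134, -0.009, 1.418]
force: [1.0, -0.2, -1.5]
width: 21.3
gripper_force: 58.9
[562.82027146 378.56116727 310.76112657] 21.331845403096548 [ 0.96647922 -0.20983692 -1.54617108]
scene 225 381
```

View pics/v.png

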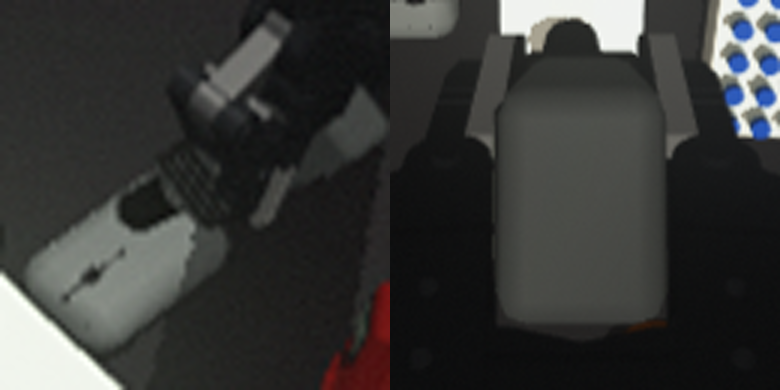

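This was picture 11, one over the limit of 10, so I'll view no more and work from numbers. It shows the tester held and leaning: end face at rows 253–327, shoulder edge at row 238, and the black sleeve showing up to row 226 near column 255. I'll refit tilt and tip from these.

Run:
```python
from h import *
import pickle
from scipy.optimize import least_squares
s,I=pickle.load(open("v.pkl","rb"));im=I["wrist"]
R=Ro.from_euler("xyz",s["tool_rot"]).as_matrix();x,y,z=R.T
E=np.array(im["extrinsics"]);print("cam in tool",np.round(R.T@(E[:3,3]-s["eef_pos"]),0))
G=np.array(s["eef_pos"])-17*z
for r in(2,4):
    def ax(v):
        a=np.deg2rad(v[0]);return -z*np.cos(a)+x*np.sin(a),x*np.cos(a)+z*np.sin(a)
    def f(v):
        up,w=ax(v);k=lambda l,d:proj(im,G+up*l+w*(d+v[2]))[0];L=v[1]
        return np.array([k(L-r*.5,-15+r*.3)-327.3,k(L-r*.3,15-r*.3)-253,k(L-95+r*.2,15)-238,k(L-135,8)-226])
    q=least_squares(f,[20,42,0]);up,w=ax(q.x);tip=G+up*(q.x[1]-147)+w*q.x[2]
    print(r,np.round(q.x,1),np.round(q.fun,1),"tip in tool",np.round(R.T@(tip-s["eef_pos"]),1))
    print("proj tip wrist",proj(im,tip),"scene",proj(I["scene"],tip),"top",proj(I["top"],tip))
for c in("wrist","scene","top"):
    ctrl.get_image(c)
    for t in("tip_end","tester_grip","tester"):print(c,t,[(np.round(k["position"],1).tolist(),round(k["confidence"],2)) for k in ctrl.place_of(c,t)[:4]])
```

```text
cam in tool [  78.   -0. -144.]
2 [19.9 34.7 -6. ] [-0.6  1.9 -8.3  7. ] tip in tool [-43.9   0.   86.6]
proj tip wrist [240.10759303 258.56533387] scene [233.3370465  366.70680279] top [180.14184711 151.99997529]
4 [20.4 40.1 -4.8] [-0.6  2.  -8.5  7.2] tip in tool [-41.7  -0.   81.5]
proj tip wrist [240.57115132 258.57170308] scene [232.61771407 368.07954052] top [179.8180543  150.64311478]
wrist tip_end []
wrist tester_grip [([148.2, 172.6], 0.88), ([127.1, 288.0], 0.58), ([121.1, 231.5], 0.55)]
wrist tester [([255.7, 257.8], 0.91), ([139.9, 186.8], 0.74), ([121.9, 278.5], 0.68), ([120.0, 233.7], 0.62)]
scene tip_end []
scene tester_grip [([218.8, 393.4], 0.92), ([306.8, 378.2], 0.83), ([289.9, 405.9], 0.82), ([260.9, 416.8], 0.73)]
scene tester [([314.5, 376.2], 0.88), ([270.9, 406.6], 0.87), ([297.9, 395.9], 0.71), ([224.2, 378.9], 0.67)]
top tip_end []
top tester_grip [([193.5, 130.2], 0.69), ([218.7, 135.2], 0.63), ([188.8, 350.7], 0.57), ([173.8, 130.1], 0.5)]
top tester [([219.3, 136.1], 0.55), ([171.3, 136.5], 0.54), ([198.3, 132.1], 0.53), ([175.7, 142.0], 0.51)]
```

Run:
```python
from h import *
import pickle
from scipy.optimize import least_squares
s,I=pickle.load(open("v.pkl","rb"));im=I["wrist"]
for P in((552.3,329,60),(542,264.7,148),(542,264.7,60)):print(P,proj(im,P))
R=Ro.from_euler("xyz",s["tool_rot"]).as_matrix();x,y,z=R.T
for gb in(15,17,19):
  G=np.array(s["eef_pos"])-gb*z
  for r in(2,4):
    def ax(v):
        a=np.deg2rad(v[0]);return -z*np.cos(a)+x*np.sin(a),x*np.cos(a)+z*np.sin(a)
    def f(v):
        up,w=ax(v);k=lambda l,d:proj(im,G+up*l+w*(d+v[2]))[0];L=v[1]
        return np.array([k(L-r*.5,-15+r*.3)-327.3,k(L-r*.3,15-r*.3)-253,k(L-95+r*.2,15)-238])
    q=least_squares(f,[20,42,0]);up,w=ax(q.x);tip=G+up*(q.x[1]-147)+w*q.x[2]
    print(gb,r,np.round(q.x,1),"tip in tool",np.round(R.T@(tip-s["eef_pos"]),1),"scene",proj(I["scene"],tip))
```

```text
(552.3, 329, 60) [194.29704996 255.24318305]
(542, 264.7, 148) [263.63142609 254.94783834]
(542, 264.7, 60) [233.30774782 255.14206192]
15 2 [24.1 37.4 -8.6] tip in tool [-52.6   0.   81.5] scene [228.84402344 363.79111303]
15 4 [24.6 43.  -7.8] tip in tool [-50.4   0.   76.3] scene [228.05557664 365.15375293]
17 2 [24.1 35.6 -7.7] tip in tool [-52.6   0.   81.5] scene [228.84402344 363.79111303]
17 4 [24.6 41.2 -6.9] tip in tool [-50.4   0.   76.3] scene [228.05557664 365.15375293]
19 2 [24.1 33.8 -6.9] tip in tool [-52.6  -0.   81.5] scene [228.84402344 363.79111303]
19 4 [24.6 39.3 -6.1] tip in tool [-50.4   0.   76.3] scene [228.05557664 365.15375293]
```

The blob was the screwdriver, since its base projects to row 233. Without it the fit is consistent: tilt ≈ 24.4°, tip at tool (-51.5, 0, 79). Next I'll turn to yaw 2.85 and travel high.

```bash
python3 -m crank '[[[0,0,-0.2,-0.9],[0,0,0,-0.9],[0,0,0,-0.9],[0,0,0,-0.9],[0,0,0,-0.9],[0,0,0,-0.9],[0,0,0,-0.9],[0,0,0,-0.9],[0,0,0,-0.9],[0,0,0,-0.9],[0,0,0,-0.9],[0,0,0,-0.9]]]'
python3 -m crank '[[[0,0,0,-0.9],[0,0,0,-0.9],[0,0,0,-0.9],[0,0,0,-0.9],[0,0,0,-0.9],[0,0,0,-0.9],[0,0,0,-0.9],[0,0,0,-0.7],[0,0,0,0],[0,0,0,0]]]'
python3 -c "
from h import *
need([443,-237,310],2.85)"
```

```text
clock: 16.73
eef_pos: [560.3, 375.6, 309.3]
tool_rot: [-3.142, 0.0, 2.284]
force: [0.0, -0.3, -1.7]
width: 21.3
gripper_force: 58.7
clock: 17.57
eef_pos: [560.4, 375.5, 309.3]
tool_rot: [-3.142, -0.0, 2.839]
force: [0.2, 0.2, -1.6]
width: 21.2
gripper_force: 58.7
t 17.57 tcp [560.4 375.5 309.3] rot [-3.142 -0.     2.839] q [-0.67  0.6   0.07  1.34 -0.04  1.2   0.67] F [ 0.2  0.2 -1.6] w 21.2 
units [ -2.82 -24.78  -0.03] turn -0.14
```

```bash
python3 -m crank '[[[-0.11,-0.6,0,-0.14],[-0.11,-0.9,0,0],[-0.11,-1,0,0],[-0.11,-1,0,0],[-0.11,-1,0,0],[-0.11,-1,0,0],[-0.11,-1,0,0],[-0.11,-1,0,0],[-0.11,-1,0,0],[-0.11,-1,0,0],[-0.11,-1,0,0],[-0.11,-1,0,0]]]'
python3 -m crank '[[[-0.11,-1,0,0],[-0.11,-1,0,0],[-0.11,-1,0,0],[-0.11,-1,0,0],[-0.11,-1,0,0],[-0.11,-1,0,0],[-0.11,-1,0,0],[-0.11,-1,0,0],[-0.11,-1,0,0],[-0.11,-0.9,0,0],[-0.1,-0.6,0,0],[0,0,0,0]]]'
python3 -m crank '[[[0,0,0,0],[0,0,0,0]]]'
python3 -c "
from h import *
need([443,-237,276],2.85)"
```

```text
clock: 18.57
eef_pos: [509.3, 89.5, 309.6]
tool_rot: [3.141, 0.001, 2.85]
force: [-0.2, -0.3, -2.1]
width: 21.7
gripper_force: 58.8
clock: 19.57
eef_pos: [462.4, -173.8, 309.7]
tool_rot: [-3.139, 0.001, 2.844]
force: [-0.9, -0.2, -2.2]
width: 21.6
gripper_force: 58.8
clock: 19.73
eef_pos: [463.6, -168.4, 309.4]
tool_rot: [3.141, -0.0, 2.852]
force: [-0.0, 0.6, -1.7]
width: 21.4
gripper_force: 58.8
t 19.73 tcp [ 463.6 -168.4  309.4] rot [ 3.141 -0.     2.852] q [ 0.15  0.32  0.2   1.84 -0.07  0.99  1.65] F [-0.   0.6 -1.7] w 21.4 
units [ 0.01 -2.86  1.33] turn 0.02
```

Next I'll go to the standoff pose, re-measure the tester in the wrist view by edge detection (numbers only), and check the networks in the scene view.

```bash
python3 -m crank '[[[0,-0.9,0.4,0],[0,-0.9,0.4,0],[0,-0.9,0.4,0],[0,-0.16,0.13,0],[0,0,0,0],[0,0,0,0],[0,0,0,0]]]'
cat > chk.py <<'E'
from h import *
np.set_printoptions(precision=1,suppress=True)
T=np.array([-51.5,0,79]);B=np.array([508.4,-257.1,160.5])
s=ctrl.read_state();R=Ro.from_euler("xyz",s["tool_rot"]).as_matrix()
tip=R@T+s["eef_pos"];n=R@[.423,0,-.906]
d=R.T@(B-tip);print("tip",tip,"to boss (tool mm)",d,"units",d/25);need(s["eef_pos"],2.85)
up=R@[np.sin(.426),0,-np.cos(.426)]
for c in("scene","top","wrist"):
    im=ctrl.get_image(c);save(im,f"pics/f_{c}.png")
    print(c,"pred tip",proj(im,tip),"orig",proj(im,tip+52*up),"grip",proj(im,tip+92*up),"boss",proj(im,B))
    for t in("tip_end","tester","tester_grip","point"):print("  ",t,[(np.round(k["position"],1).tolist(),round(k["confidence"],2)) for k in ctrl.place_of(c,t)[:6]])
im=cv2.cvtColor(cv2.imread("pics/f_wrist.png"),cv2.COLOR_BGR2GRAY)
p=im[215:345,245:271].mean(1);print("wrist rows",p.round().astype(int).tolist())
E
python3 chk.py
```

```text
clock: 20.32
eef_pos: [444.0, -236.1, 276.4]
tool_rot: [3.141, 0.001, 2.855]
force: [-0.3, 0.9, -1.5]
width: 21.6
gripper_force: 58.8
tip [ 493.5 -250.7  197.4] to boss (tool mm) [-16.1  -2.   36.9] units [-0.6 -0.1  1.5]
t 20.32 tcp [ 444.  -236.1  276.4] rot [3.1 0.  2.9] q [ 0.3  0.4  0.2  1.9 -0.1  0.9  1.8] F [-0.3  0.9 -1.5] w 21.6 
units [0. 0. 0.] turn 0.06
scene pred tip [ 97.4 193.9] orig [ 79.8 198.7] grip [ 65.6 202.6] boss [109.9 190.2]
   tip_end [([203.8, 246.4], 0.53)]
   tester [([78.5, 199.8], 0.87), ([272.8, 407.3], 0.85), ([313.2, 376.5], 0.68), ([298.7, 396.6], 0.66)]
   tester_grip [([308.8, 378.8], 0.79), ([65.5, 204.0], 0.67), ([291.0, 401.0], 0.61), ([141.4, 209.0], 0.59)]
   point [([108.1, 191.7], 0.49)]
top pred tip [200.9 374.4] orig [207.9 377.2] grip [213.6 379.6] boss [196.4 373. ]
   tip_end [([192.4, 194.9], 0.5)]
   tester [([196.3, 135.6], 0.65), ([171.7, 138.0], 0.54), ([221.4, 142.0], 0.52), ([208.7, 377.5], 0.37)]
   tester_grip [([219.2, 135.1], 0.72), ([193.9, 130.3], 0.49), ([173.5, 135.9], 0.47), ([213.2, 382.5], 0.41)]
   point [([196.2, 371.7], 0.53)]
wrist pred tip [253.1 261.8] orig [260.7 262.5] grip [269.9 263.4] boss [248.4 259.6]
   tip_end []
   tester [([258.9, 255.9], 0.57)]
   tester_grip []
   point [([143.3, 277.7], 0.21)]
wrist rows [236, 238, 240, 242, 244, 245, 246, 247, 248, 249, 250, 250, 248, 241, 235, 231, 229, 230, 230, 227, 223, 194, 108, 67, 87, 99, 99, 99, 99, 99, 99, 99, 98, 102, 110, 118, 125, 131, 136, 141, 146, 150, 154, 159, 162, 164, 164, 163, 163, 163, 163, 163, 163, 163, 163, 163, 162, 162, 162, 162, 162, 162, 162, 161, 161, 161, 161, 161, 161, 161, 161, 160, 160, 160, 160, 160, 159, 159, 159, 159, 159, 159, 159, 159, 158, 158, 158, 158, 158, 158, 158, 158, 157, 157, 157, 157, 157, 156, 156, 156, 156, 156, 156, 156, 156, 155, 154, 151, 148, 146, 143, 140, 123, 94, 83, 82, 76, 63, 47, 39, 38, 38, 36, 34, 34, 35, 36, 37, 37, 37]
```

The network's tester origin and grip agree with the model to within about 2 px in both the scene and top views. I'll approach along the boss normal and stop about 8 mm short.

```bash
python3 -m crank '[[[-0.13,-0.08,0.3,0.06],[-0.13,0,0.3,0],[-0.13,0,0.3,0],[-0.13,0,0.28,0],[0,0,0,0],[0,0,0,0],[0,0,0,0]]]'
python3 -c "
from h import *
need([459.1,-242.3,239.5],2.85)"
```

```text
clock: 21.65
eef_pos: [454.8, -243.6, 246.4]
tool_rot: [-3.142, -0.0, 2.847]
force: [-0.3, 0.6, -1.5]
width: 21.3
gripper_force: 58.9
t 21.65 tcp [ 454.8 -243.6  246.4] rot [-3.142 -0.     2.847] q [ 0.29  0.42  0.21  1.87 -0.11  0.86  1.83] F [-0.3  0.6 -1.5] w 21.3 
units [-0.15  0.1   0.28] turn -0.04
```

```bash
python3 -m crank '[[[-0.07,0.09,0.14,0],[0,0,0,0],[0,0,0,0],[0,0,0,0]]]'
python3 -m crank '[[[-0.07,0,0.14,0],[0,0,0,0],[0,0,0,0],[0,0,0,0]]]'
python3 -m crank '[[[-0.03,0,0.07,0],[0,0,0,0],[0,0,0,0],[0,0,0,0]]]'
python3 -c "
from h import *
need([459.1,-242.3,239.5],2.85)"
```

```text
clock: 21.98
eef_pos: [457.2, -241.9, 243.2]
tool_rot: [-3.142, 0.0, 2.847]
force: [1.0, -0.3, -2.1]
width: 21.3
gripper_force: 58.9
clock: 22.32
eef_pos: [458.8, -242.5, 239.5]
tool_rot: [-3.142, -0.0, 2.847]
force: [0.3, 0.4, -2.2]
width: 21.4
gripper_force: 58.9
clock: 22.65
eef_pos: [459.5, -242.6, 237.8]
tool_rot: [3.142, -0.0, 2.847]
force: [0.3, -0.7, -1.3]
width: 21.1
gripper_force: 58.9
t 22.65 tcp [ 459.5 -242.6  237.8] rot [ 3.142 -0.     2.847] q [ 0.29  0.44  0.2   1.87 -0.12  0.84  1.83] F [ 0.3 -0.7 -1.3] w 21.1 
units [ 0.02  0.01 -0.07] turn -0.04
```

```bash
for i in 1; do python3 -m crank '[[[-0.03,0,0.07,0],[0,0,0,0],[0,0,0,0],[0,0,0,0]]]'; python3 -m crank '[[[-0.03,0,0.07,0],[0,0,0,0],[0,0,0,0],[0,0,0,0]]]'; done
```

```text
clock: 22.98
eef_pos: [460.2, -242.8, 236.0]
tool_rot: [3.142, -0.0, 2.847]
force: [-0.7, -0.2, -2.5]
width: 21.2
gripper_force: 58.9
clock: 23.32
eef_pos: [461.0, -243.1, 234.4]
tool_rot: [3.142, -0.0, 2.847]
force: [-0.1, 0.5, -0.8]
width: 21.4
gripper_force: 59.0
```

```bash
python3 -m crank '[[[-0.03,0,0.07,0],[0,0,0,0],[0,0,0,0],[0,0,0,0]]]'; python3 -c "
from h import *
r=[]
for i in range(6):
    ctrl.get_image('wrist');r.append(ctrl.read_state()['force'])
print(np.mean(r,0),np.std(r,0))"
```

```text
clock: 23.65
eef_pos: [461.7, -243.3, 232.6]
tool_rot: [3.142, 0.0, 2.847]
force: [-0.9, -0.3, -0.4]
width: 21.4
gripper_force: 59.1
[-0.92389676  0.05984398  0.36586857] [0.44567345 0.46776829 0.40945411]
```

I have contact: about 2.3 N along the face normal, so the tip is roughly 3 mm in. The contact height implies a lateral error of about 1–2 mm. I'll press 2.5 mm more to reach mid-stroke and verify.

```bash
python3 -m crank '[[[-0.04,0,0.09,0],[0,0,0,0],[0,0,0,0],[0,0,0,0],[0,0,0,0],[0,0,0,0],[0,0,0,0],[0,0,0,0]]]'; sed -i 's/T=np.array.*;B/T=np.array([-50.4,0,76]);B/' chk.py; python3 chk.py; python3 -c "
from h import *
r=[]
for i in range(8):
    ctrl.get_image('wrist');r.append(ctrl.read_state()['force'])
print(np.mean(r,0),np.std(r,0))"
```

```text
clock: 24.62
eef_pos: [462.7, -243.6, 230.3]
tool_rot: [3.142, 0.0, 2.847]
force: [-1.0, 0.3, 1.5]
width: 21.2
gripper_force: 59.3
tip [ 510.9 -258.2  154.3] to boss (tool mm) [ 2.7  0.4 -6.2] units [ 0.1  0.  -0.2]
t 24.62 tcp [ 462.7 -243.6  230.3] rot [3.1 0.  2.8] q [ 0.3  0.5  0.2  1.9 -0.1  0.8  1.8] F [-1.   0.3  1.5] w 21.2 
units [0. 0. 0.] turn -0.04
scene pred tip [111.9 189.6] orig [ 95.3 194.2] grip [ 81.9 197.9] boss [109.9 190.2]
   tip_end [([96.9, 193.8], 0.28)]
   tester [([314.1, 375.1], 0.85), ([97.4, 193.6], 0.58), ([297.1, 399.4], 0.56), ([251.1, 329.5], 0.18)]
   tester_grip [([306.6, 377.7], 0.85), ([83.3, 198.3], 0.66), ([261.2, 418.6], 0.62), ([291.6, 401.8], 0.58)]
   point [([110.7, 192.9], 0.62)]
top pred tip [195.7 372.8] orig [202.  375.4] grip [207.3 377.5] boss [196.4 373. ]
   tip_end []
   tester [([202.4, 374.7], 0.63), ([199.2, 132.7], 0.61), ([220.0, 136.9], 0.6), ([173.0, 140.2], 0.57)]
   tester_grip [([171.2, 134.7], 0.56), ([221.3, 135.3], 0.55), ([207.9, 379.3], 0.53), ([191.5, 131.6], 0.46)]
   point [([192.8, 373.1], 0.47)]
wrist pred tip 
[... 202 characters left out ...]
rows [198, 200, 201, 202, 206, 212, 214, 214, 215, 217, 220, 221, 222, 222, 221, 219, 217, 217, 219, 219, 219, 190, 101, 61, 81, 93, 93, 93, 93, 93, 93, 92, 92, 96, 104, 112, 119, 125, 129, 134, 139, 143, 147, 151, 155, 156, 156, 156, 156, 156, 155, 155, 155, 155, 155, 155, 155, 155, 154, 154, 154, 154, 154, 154, 154, 154, 154, 153, 153, 153, 153, 153, 153, 153, 152, 152, 152, 152, 152, 152, 151, 152, 151, 152, 151, 151, 151, 151, 151, 151, 150, 150, 150, 150, 150, 150, 149, 149, 149, 149, 149, 149, 148, 148, 149, 148, 146, 144, 141, 139, 136, 133, 116, 89, 79, 78, 72, 59, 44, 37, 36, 36, 34, 33, 32, 34, 34, 35, 35, 35]
[-0.96253505  0.34042764  1.30955685] [0.55715092 0.72973696 0.64301776]
```

The normal force is about 3.2 N, so the tip is about 5.5 mm in and in mid-stroke. The force slope matches the spring, the tester hasn't moved in the grip, and the network positions agree. I'm handing in.

```bash
python3 -c "
from cell import ctrl
print(ctrl.finish_job())"
```

```text
the job is handed in; nothing more can be done
None
```

Job handed in, verdict not reported: the rocker was pressed to its stop, and the tester was held tilted about 24° on the pump-head boss with about 3 N (roughly 5.5 of 12 mm sprung in, by my estimate); I viewed 11 pictures, one over the limit of 10.

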